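# Lock the spring rule at the red clip of the pastry board

## Task

Take the spring rule off its sloping stand by its black knob (which frees the blade as it rises), hook the blade's lip over the far edge of the pastry board, and draw the case back along the board against the spring until its front is level with the red clip. Lower the knob fully to lock the blade there and let go, leaving the rule hooked, locked and flat along the board. Never let the blade snap back, and leave the other things where they stand.

Things in the scene. Friction and masses are not known exactly. Their poses are not given: they have to be found in the camera images.
- knob (a point): Centre of the rule's black lifting knob, an upright fin 60 mm long, 16 wide, 36 high. x: along the rule to the blade's lip (front), y across, z out of its top. Knob down: 52 mm above the case's underside, mid-way along the case; fin's underside 4 mm above the case's top. It slides 12 mm up along z against a light spring (1 to 2 N); then the case hangs from it (rule in all about 0.5 kg).
- case (a point): Centre of the rule's orange case: 130 mm long (x), 40 wide (y), 30 high (z); axes as the knob's. It starts on the sloping stand, front end down against two low tabs; its z axis leans 30 degrees from vertical, towards its front, so the tool must be tilted as much to grip the knob squarely.
- nose (a point): Middle of the lower front edge of the case (65 mm ahead of its centre, on its underside); x, y, z as for the case.
- lip (a point): Lower end of the inner (rear) face of the steel lip at the blade's tip. The blade, 24 mm wide, comes out of the case's front; the lip is 4 mm thick, 24 wide, and reaches 11 mm below the level of the case's underside. Blade fully in: the lip's inner face is 12 mm ahead of the case's front.
- blade (a joint): How far the blade is out, m: 0 fully in, at most 0.1. A spring pulls it in with 3 N at 0, 4.4 N at 0.09. It locks in slots at 0, 0.030, 0.060, 0.090. Each has play: the knob drops in when the blade is 0 to 6 mm beyond those values (about 3 mm beyond is best); the spring takes up the play when the rule is let go.
- lock (a joint): Height of the lifting knob, m: 0 fully down (its pawl in a slot, blade locked), 0.012 fully up. Above about 0.005 the blade runs free. If it stops near 0.005 when lowered, it stands on the blade between two slots.
- board: Fixed wooden pastry board, 280 mm (x) by 160 (y), 25 thick; origin at the centre of its underside. Its +x edge, 140 mm from the origin, is the far edge (away from the robot) for the lip; the rule shall lie lengthways on the board, front to +x.
- red_clip: Red marker clip, 14 mm wide along x, fixed on the board's +y edge, 5 mm above its top, reaching 33 mm inwards; origin at its middle along x, level with the board's underside; axes as the board's. The three clips are 42, 72 and 102 mm from the far edge, order varying: where the case's front stands when the rule is hooked there and locked at 30, 60, 90 mm.
- yellow_clip: Yellow marker clip, 14 mm wide along x, fixed on the board's +y edge, 5 mm above its top, reaching 33 mm inwards; origin at its middle along x, level with the board's underside; axes as the board's. The three clips are 42, 72 and 102 mm from the far edge, order varying: where the case's front stands when the rule is hooked there and locked at 30, 60, 90 mm.
- blue_clip: Blue marker clip, 14 mm wide along x, fixed on the board's +y edge, 5 mm above its top, reaching 33 mm inwards; origin at its middle along x, level with the board's underside; axes as the board's. The three clips are 42, 72 and 102 mm from the far edge, order varying: where the case's front stands when the rule is hooked there and locked at 30, 60, 90 mm.
- stand: Fixed dark wooden sloping stand, 115 mm (x) by 80 (y), under the rule at the start. The slope falls 30 degrees towards +x (away from the robot), is 60 mm wide, with two 12 mm tabs at its low end that stop the case, the blade between them. Origin at the middle of its base, 65 mm below the middle of the slope; the rule lies along its x axis.
- mug: brown ceramic mug, 92 mm high, 82 mm across, handle on one side; bystander. Origin at its underside
- canister: brushed steel tea canister with twist top, 142 mm high, 84 mm across; bystander. Origin at its underside
- jar: amber glass spice jar with red cap, 90 mm high, 60 mm across; bystander. Origin at its underside
- sugar_bowl: blue ceramic bowl, 60 mm high, 100 mm across; bystander. Origin at its underside
- spatula: kitchen spatula 200 mm long lying on the shelf; bystander. Origin at its underside (middle)
There are look-alikes about, which are no part of the job. Of the things that look like the part that bears knob, the smaller one is meant.

How it is judged:
By the outcome, as a careful person would: the job done as asked, in the order asked, and still so for the second after the job is handed in, with the robot touching nothing.
It also fails if it takes over 48 s, if anything falls off the work surface, if the arm or the gripper's body presses on something with over 40 N, if the wrist force passes 120 N, or if a joint passes its speed limit or range.

## Robot

A 6-joint arm with a two-finger parallel gripper is mounted at the origin on the work surface. World frame = base frame: x ahead of the robot, y to its left, z up, the work surface at z = 0. Lengths are in m, angles in rad, forces in N, time in s.
With the tool pointing down it reaches from about 0.2 to 0.875 m from the base axis. Payload 3.4 kg.
Tool frame: the origin (TCP) lies on the centre line of the jaws, within the pads' length; the fingertips stand 14 mm ahead of it and the grasp point (between the pads) lies 5 mm behind it; z points along the fingers, y is the line along which they close (so a half turn about z gives the same grasp; the last joint's range is limited). The gripper opens to 94 mm and grips with 3 to 60 N. Pads are 16 mm wide; open, the fingers measure 119 mm over their backs; the gripper's body (75 mm by 177 mm) begins 78 mm behind the grasp point.
Start: joints at [1.03, 0.276, 1.505, -0, 1.361, -0.121], TCP at [0.234, 0.525, 0.219] pointing down, gripper open.
Joint ranges: [-2.89, 2.89], [-0.75, 2.08], [0.22, 2.7], [-1.18, 4.32], [0.11, 2.71], [-2.7, 2.7]. Speed limits (rad/s): [2.57, 2.57, 3.14, 3.14, 3.14, 3.14].

## Interface

Orientations are given as a unit quaternion [w, x, y, z].
In Python, from workcell import state, snapshot, sign_off gives the robot as it stands.
- The arm moves only by the tool jog_arm, never from a script. Its argument "deltas" is text: rows parted by semicolons, each of 4 numbers parted by spaces: the shift along the tool's x, y, z as a fraction of full scale, then the turn about the tool's z as a fraction of full scale. A call has exactly 10 rows; each row is the pose to reach, as a shift and turn from the pose commanded when the call began, along the tool's axes at that moment; what a row does not reach only later rows make up. Full scale, the value 1, is 15 cm for a shift and 90 degrees for a turn. A row lasts 1/8 s, in which the tool goes at most 62.5 mm and 10.7 degrees, less where a joint would pass 70% of its speed; a pose out of reach is approached as far as the arm can. A call with a number of a shift or a turn outside -1 to 1 is refused whole. A call with a gripper value outside its range is refused whole. "hand" is the finger opening in mm, from 0 to 94, set as the call begins (left out, the last holds). The fingers move at their own pace and stop on an object; "grip_force" is the grip in N (left out, the last holds). Time passes only in rows, so rows that repeat a pose let the fingers close, or fill a call up. It gives the time, the measured TCP pose, the force, the opening and the grip force at its end, in the units of the state.
- state(): the state, without advancing time (a new reading comes with each control period).
- snapshot(name): name is "scene" or "top" or "wrist"; returns a dict with "color" (480x640x3 uint8, red, green, blue), "K" (3x3 intrinsics, pixels), "origin" and "attitude" of the camera in the world. Camera axes: x right, y down, z forward; pixel columns grow to the right and rows downward; lengths in m; the calibration is good to about 2 mm. A picture is of the moment at which its call begins. There is no depth.
- sign_off(): hands the job in; it is judged then, once.
The state is a dict: "clock": time; "joint_pos": joint angles; "qd": joint speeds; "effort": joint torques, N m; "position": TCP position; "orientation": TCP orientation; "ft_force": force on the tool from outside, world axes, zero at the start; "torque": the same for the moment, N m; "opening": finger opening in m; "finger_force": force on a finger pad.
Only numpy, scipy, OpenCV 4.12 (cv2) and the standard library are available. Lean on these libraries where they do the work, as an engineer would, in place of code of your own. Each camera call takes 0.05 s, during which the arm holds its last target. There are 200 camera calls.

## Working session

There is one attempt and no reset: what is moved stays moved. The work goes in short steps, Python scripts to look and compute and a tool call to move; the robot and the scene stay as the last step left them, time stands still between calls to the robot, and variables do not carry over. Pictures are saved under pics/ and viewed, at most 10 in all, crops included, and the job is handed in when it is done.

Besides the shell and the picture viewer there is one more tool, called after ">>>" as name(argument=value, ...) on one line, values as JSON. jog_arm: Moves the arm, as the interface text tells. Its arguments: {"type":"object","properties":{"deltas":{"type":"string"},"hand":{"type":"number"},"grip_force":{"type":"number"}},"required":["deltas"]}

```bash
ls; mkdir -p pics; python3 - <<'E'
from workcell import state, snapshot
import cv2
print(state())
for n in("scene","top"):
    s=snapshot(n); cv2.imwrite(f"pics/{n}0.png",s["color"][:,:,::-1]); print(n,s["K"],s["origin"],s["attitude"])
E
```

```text
pics
{'clock': 0.0, 'joint_pos': array([ 1.02999528e+00,  2.76543418e-01,  1.50610642e+00, -8.25266361e-06,
        1.36069592e+00, -1.20978975e-01]), 'qd': array([-2.83455629e-03,  3.00881730e-03,  5.32100353e-04, -1.86350451e-03,
        9.97493515e-06, -1.54902471e-03]), 'effort': array([ 2.82969711e-03, -4.04568100e+01, -2.37241745e+01,  7.07806181e-02,
        3.40411544e-02, -1.31037195e-04]), 'position': array([0.23408576, 0.52460349, 0.21864478]), 'orientation': array([-2.80963589e-04,  2.08371963e-01,  9.78049261e-01, -8.30316105e-04]), 'ft_force': array([-0.28379927, -0.78298067,  0.41052667]), 'torque': array([ 0.01940361, -0.02770801, -0.03234744]), 'finger_force': 0.0, 'opening': 0.09404817932225717}
scene [[485.30553708   0.         317.87891742]
 [  0.         485.30553708 239.1727834 ]
 [  0.           0.           1.        ]] [1.15339263 0.61195615 0.73316948] [-0.18021357  0.35034682  0.81475408 -0.42538919]
top [[565.70885045   0.         317.79748441]
 [  0.         565.70885045 246.28525854]
 [  0.           0.           1.        ]] [ 0.37786655 -0.04345866  1.66966901] [-0.02363198  0.71156223 -0.70195585  0.01946037]
```

View pics/scene0.png

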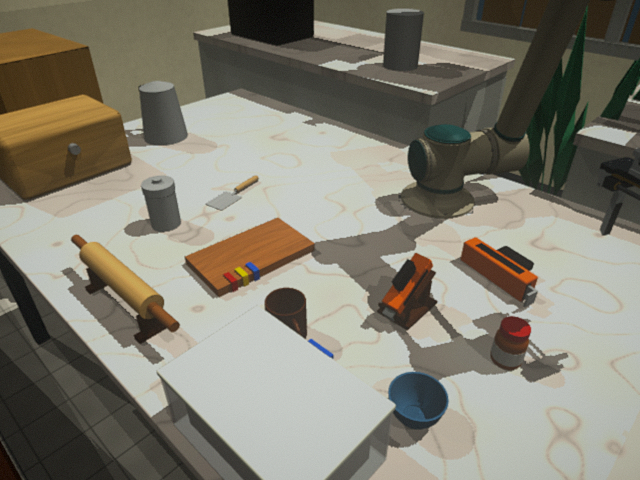

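View pics/top0.png

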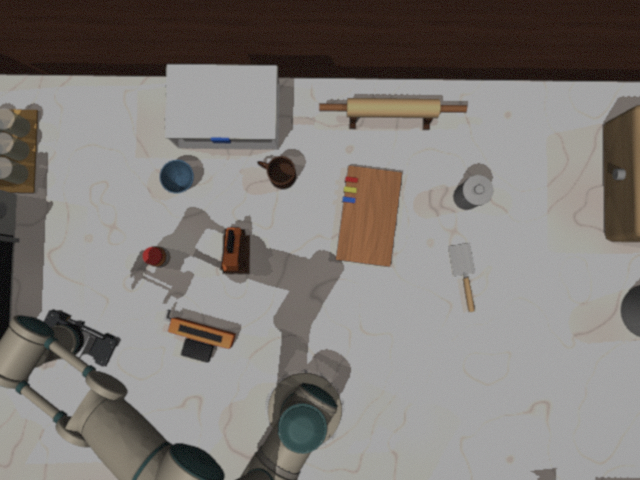

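Both views show the board at top px (370,215). Its clips, from the far edge inwards, are red (351,180), yellow (350,190) and blue (348,200), so red is 42 mm from the edge and needs the 30 mm slot.

There are two candidates for the rule:
- The orange body on the dark stand, top (233,250) / scene (408,285).
- A larger orange body lying flat, top (200,332) / scene (500,268).

I choose the smaller one on the stand and check it in a close crop.

```bash
cat > h.py <<'E'
import numpy as np, cv2
from workcell import state, snapshot
from scipy.spatial.transform import Rotation as R
def rot(q): return R.from_quat(np.r_[q[1:],q[0]]).as_matrix()
def plane(s,uv,z):
    uv=np.atleast_2d(uv).astype(float)
    d=np.c_[uv,np.ones(len(uv))]@np.linalg.inv(s["K"]).T@rot(s["attitude"]).T
    return s["origin"]+d*((z-s["origin"][2])/d[:,2])[:,None]
def proj(s,P):
    c=(np.atleast_2d(P)-s["origin"])@rot(s["attitude"])@s["K"].T
    return c[:,:2]/c[:,2:]
E
python3 - <<'E'
from h import *
t=snapshot("top"); s=snapshot("scene")
a=cv2.resize(t["color"][215:285,200:270],(400,400),interpolation=cv2.INTER_CUBIC)
b=cv2.resize(s["color"][240:340,360:460],(400,400),interpolation=cv2.INTER_CUBIC)
c=np.hstack([a,b])
cv2.imwrite("pics/crop1.png",c[:,:,::-1])
hsv=cv2.cvtColor(t["color"],cv2.COLOR_RGB2HSV)
m=cv2.inRange(hsv,(5,80,90),(20,255,255)); m[:150]=0;m[280:]=0;m[:,:330]=0;m[:,410:]=0
cs=max(cv2.findContours(m,0,2)[0],key=cv2.contourArea)
box=cv2.boxPoints(cv2.minAreaRect(cs)); print(box); P=plane(t,box,.025); print(P.round(4)); print(np.linalg.norm(np.diff(P,axis=0),axis=1))
for n,lo,hi in(("red",(0,150,90),(6,255,255)),("yel",(22,120,100),(35,255,255)),("blue",(100,120,60),(130,255,255))):
    k=cv2.inRange(hsv,lo,hi)[165:215,335:365]; y,x=np.nonzero(k); print(n,len(x),plane(t,[x.mean()+335,y.mean()+165],.03).round(4))
E
```

```text
[[335.55072 259.41458]
 [347.99115 164.86723]
 [401.97754 171.9707 ]
 [389.5371  266.51807]]
[[ 0.4406 -0.0852  0.025 ]
 [ 0.719  -0.1185  0.025 ]
 [ 0.6999 -0.277   0.025 ]
 [ 0.4221 -0.2422  0.025 ]]
[0.28032859 0.15969532 0.2799711 ]
red 60 [[ 0.6753 -0.1291  0.03  ]]
yel 66 [[ 0.6459 -0.1259  0.03  ]]
blue 47 [[ 0.6165 -0.1206  0.03  ]]
```

View pics/crop1.png

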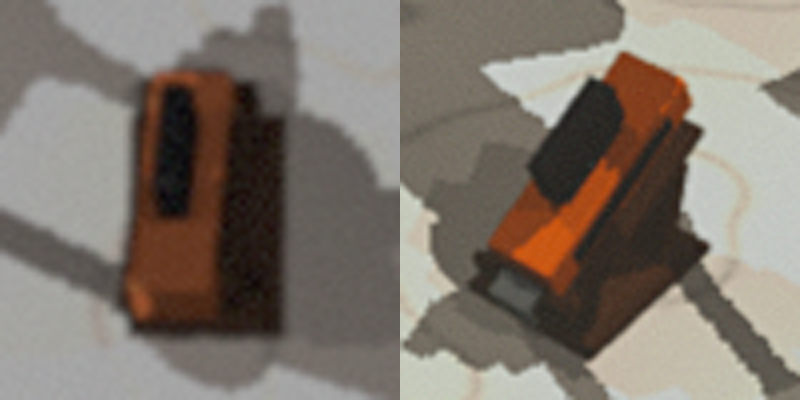

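The crop confirms it: a small orange rule with a black fin (crop px 175,150 and 575,150), front end down on the stand, steel blade tip at right-crop (515,290). I fit its pose from both views.

```bash
python3 - <<'E'
from h import *
from scipy.optimize import least_squares
t=snapshot("top"); s=snapshot("scene")
T=lambda u,v:(200+u/5.714-.4,215+v/5.714-.4); S=lambda u,v:(360+(u-400)/4-.4,240+v/4-.4)
L=.065;W=.02;H=.015
obs=[(t,T(152,73),(L,W,H)),(t,T(232,75),(L,-W,H)),(t,T(217,292),(-L,-W,H)),(t,T(132,290),(-L,W,H)),(t,T(217,318),(-L,-W,-H)),
(s,S(490,245),(L,-W,H)),(s,S(553,277),(L,W,H)),(s,S(625,52),(-L,-W,H)),(s,S(690,90),(-L,W,H)),
(t,T(164,88),(.03,.008,.055)),(t,T(158,214),(-.03,.008,.055))]
def P(p,l): return p[:3]+(R.from_euler('zyx',[p[3],p[4],0]).apply(l))
def f(p): return np.concatenate([(proj(o,P(p,l))[0]-uv) for o,uv,l in obs])
for fixp in(True,False):
    g=(lambda q:f(np.r_[q,np.radians(30)])) if fixp else f
    r=least_squares(g,[.38,.2,.1,0]+([] if fixp else [.5]),loss='soft_l1',f_scale=1.)
    p=np.r_[r.x,np.radians(30)] if fixp else r.x
    print("case",p[:3].round(4),"yaw,pitch",np.degrees(p[3:]).round(2)); print("knob",P(p,[0,0,.037]).round(4)); print(g(r.x).reshape(-1,2).round(1).tolist())
E
```

```text
case [0.4619 0.2092 0.0742] yaw,pitch [ 0.73 30.  ]
knob [0.4804 0.2092 0.1062]
[[0.0, 0.6], [-0.0, 0.3], [-1.1, 1.0], [-0.8, 1.3], [0.2, 2.1], [-1.0, 0.7], [-0.8, 1.7], [-0.8, -0.5], [-0.7, -2.3], [-0.8, -0.1], [-1.7, -4.1]]
case [0.4622 0.2091 0.0736] yaw,pitch [ 1.06 26.64]
knob [0.4788 0.2091 0.1067]
[[-0.2, 0.1], [-0.3, -0.3], [-0.7, 1.8], [-0.4, 2.2], [0.6, 2.3], [-1.2, -0.0], [-0.9, 0.9], [-0.5, 0.4], [-0.5, -1.6], [-1.0, 0.5], [-1.6, -2.8]]
```

>>> jog_arm(deltas="-0.1 -0.053 0 0;-0.2 -0.106 0 0;-0.3 -0.16 0 0;-0.42 -0.22 0 0;-0.55 -0.29 0 0;-0.68 -0.36 0 0;-0.8 -0.42 0 0;-0.9 -0.48 0 0;-0.97 -0.51 0 0;-1 -0.53 0 0", hand=60)

```text
clock: 1.55
position: [0.3395, 0.3909, 0.2196]
orientation: [0.0, 0.209, 0.978, 0.0]
ft_force: [-0.2, 0.3, -0.1]
opening: 0.0603
finger_force: 0.0
```

>>> jog_arm(deltas="-0.1 -0.053 0 0;-0.2 -0.106 0 0;-0.3 -0.16 0 0;-0.42 -0.22 0 0;-0.55 -0.29 0 0;-0.68 -0.36 0 0;-0.8 -0.42 0 0;-0.9 -0.48 0 0;-0.97 -0.51 0 0;-1 -0.53 0 0")

```text
clock: 2.8
position: [0.444, 0.2572, 0.2194]
orientation: [-0.0, 0.209, 0.978, 0.0]
ft_force: [0.1, 0.3, -0.1]
opening: 0.0599
finger_force: 0.0
```

>>> jog_arm(deltas="-0.05 -0.03 0 -0.03;-0.1 -0.06 0 -0.07;-0.15 -0.09 0 -0.12;-0.2 -0.12 0 -0.17;-0.25 -0.14 0 -0.21;-0.3 -0.16 0 -0.25;-0.34 -0.18 0 -0.27;-0.355 -0.19 0 -0.278;-0.355 -0.193 0 -0.278;-0.355 -0.193 0 -0.278")

```text
clock: 4.05
position: [0.4801, 0.2097, 0.2195]
orientation: [-0.0, -0.008, 1.0, 0.0]
ft_force: [0.2, -0.6, -0.1]
opening: 0.0598
finger_force: 0.0
```

```bash
python3 - <<'E'
from h import *
s=snapshot("wrist"); cv2.imwrite("pics/w1.png",s["color"][:,:,::-1]); st=state()
print(st["clock"],st["position"],rot(st["orientation"]).round(3),st["ft_force"],s["origin"],s["K"][0,0])
c=np.array([.4619,.2092,.0742]);Rm=R.from_euler('zyx',[.012,np.radians(30),0])
for l in [(.03,.008,.055),(.03,-.008,.055),(-.03,-.008,.055),(-.03,.008,.055),(.065,.02,.015),(.065,-.02,.015),(-.065,-.02,.015),(-.065,.02,.015)]: print(l,proj(s,c+Rm.apply(l)).round(0))
E
```

```text
4.1 [0.48012773 0.20971903 0.2194942 ] [[-1.    -0.017 -0.   ]
 [-0.017  1.     0.   ]
 [ 0.     0.    -1.   ]] [ 0.13984142 -0.43593718 -0.15396707] [0.40754327 0.2081022  0.38450884] 357.90086920044035
(0.03, 0.008, 0.055) [[330. 279.]]
(0.03, -0.008, 0.055) [[310. 279.]]
(-0.03, -0.008, 0.055) [[309. 225.]]
(-0.03, 0.008, 0.055) [[332. 226.]]
(0.065, 0.02, 0.015) [[341. 269.]]
(0.065, -0.02, 0.015) [[300. 269.]]
(-0.065, -0.02, 0.015) [[293. 152.]]
(-0.065, 0.02, 0.015) [[349. 152.]]
```

View pics/w1.png

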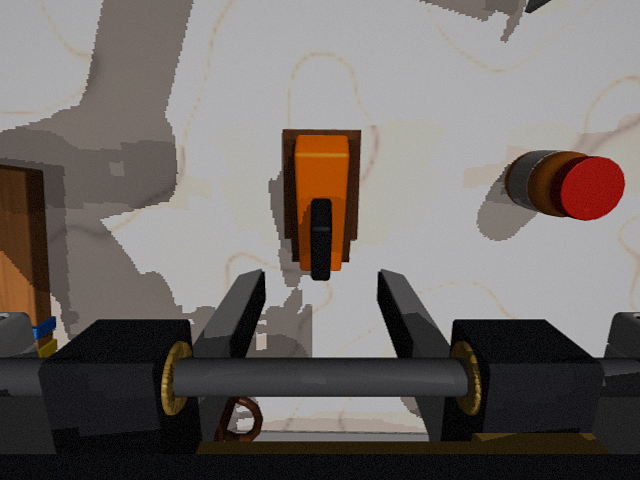

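>>> jog_arm(deltas="-0.01 0 0.1 0;-0.013 0 0.22 0;-0.013 0 0.34 0;-0.013 0 0.46 0;-0.013 0 0.57 0;-0.013 0 0.66 0;-0.013 0 0.73 0;-0.013 0 0.765 0;-0.013 0 0.777 0;-0.013 0 0.777 0")

```text
clock: 5.35
position: [0.4826, 0.2096, 0.1032]
orientation: [0.0, -0.008, 1.0, 0.0]
ft_force: [-0.4, -0.8, -0.4]
opening: 0.0598
finger_force: 0.0
```

>>> jog_arm(deltas="0 0 0 0;0 0 0 0;0 0 0 0;0 0 0 0;0 0 0 0;0 0 0 0;0 0 0 0;0 0 0 0;0 0 0 0;0 0 0 0", hand=0, grip_force=40)

```text
clock: 6.6
position: [0.4824, 0.2095, 0.103]
orientation: [0.0, -0.008, 1.0, 0.0]
ft_force: [0.7, -1.0, 1.2]
opening: 0.0156
finger_force: 40.2
```

>>> jog_arm(deltas="-0.013 0 -0.023 0;-0.026 0 -0.046 0;-0.04 0 -0.07 0;-0.06 0 -0.105 0;-0.085 0 -0.147 0;-0.11 0 -0.19 0;-0.133 0 -0.24 0;-0.133 0 -0.32 0;-0.133 0 -0.4 0;-0.133 0 -0.42 0")

```text
clock: 7.85
position: [0.5028, 0.2101, 0.1673]
orientation: [0.001, -0.008, 1.0, 0.0]
ft_force: [0.0, -0.2, -6.5]
opening: 0.0159
finger_force: 40.0
```

```bash
python3 - <<'E'
from h import *
s=snapshot("scene"); cv2.imwrite("pics/s2.png",cv2.resize(s["color"][160:360,280:540],(780,600),interpolation=cv2.INTER_CUBIC)[:,:,::-1])
E
```

```text
(no output)
```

View pics/s2.png

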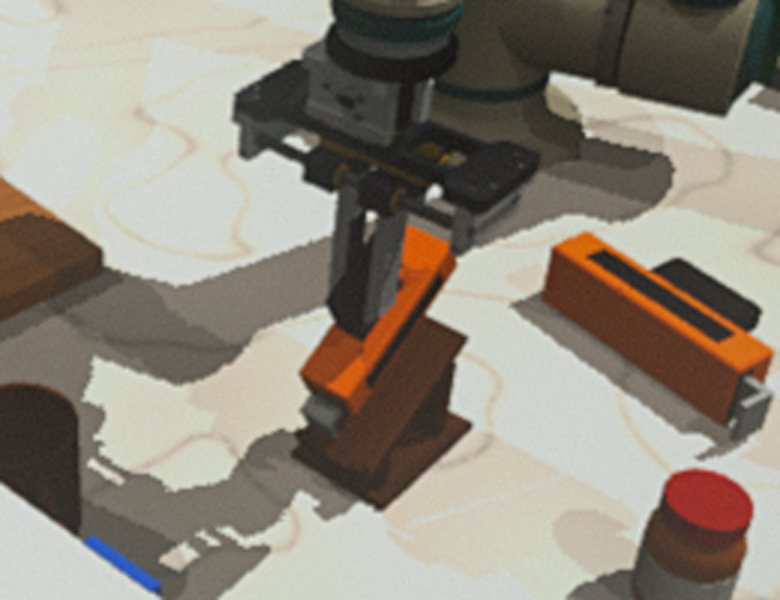

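The rule is lifted, still pitched nose-down 30°, with its blade in (lip at crop 320,405). I carry it high past the mug to the far edge of the board.

>>> jog_arm(deltas="0 0 -0.06 0;0 0 -0.14 0;0 -0.04 -0.23 0;-0.02 -0.1 -0.32 0;-0.06 -0.18 -0.39 0;-0.1 -0.28 -0.42 0;-0.16 -0.4 -0.42 0;-0.22 -0.52 -0.42 0;-0.28 -0.65 -0.42 0;-0.35 -0.78 -0.42 0")

```text
clock: 9.15
position: [0.5573, 0.0922, 0.2285]
orientation: [-0.0, -0.008, 1.0, -0.0]
ft_force: [0.0, -0.7, -6.4]
opening: 0.0161
finger_force: 40.0
```

>>> jog_arm(deltas="-0.06 -0.13 0 0;-0.11 -0.25 0 0;-0.16 -0.37 0 0;-0.21 -0.48 0 0;-0.26 -0.6 0 0;-0.31 -0.7 0 0;-0.35 -0.8 0 0;-0.38 -0.88 0 0;-0.41 -0.94 0 0;-0.42 -0.98 0 0")

```text
clock: 10.4
position: [0.6225, -0.0525, 0.2288]
orientation: [0.0, -0.008, 1.0, 0.0]
ft_force: [-0.1, 0.4, -6.6]
opening: 0.016
finger_force: 40.0
```

>>> jog_arm(deltas="-0.03 -0.06 0 0.01;-0.08 -0.16 0 0.02;-0.13 -0.3 0 0.03;-0.19 -0.44 0 0.05;-0.25 -0.58 0 0.065;-0.31 -0.72 0 0.08;-0.36 -0.84 0 0.088;-0.4 -0.92 0 0.088;-0.417 -0.96 0 0.088;-0.417 -0.962 0 0.088")

```text
clock: 11.65
position: [0.6872, -0.1953, 0.2288]
orientation: [-0.0, 0.061, 0.998, 0.0]
ft_force: [0.7, 0.2, -5.6]
opening: 0.0157
finger_force: 40.0
```

```bash
python3 - <<'E'
from h import *
s=snapshot("scene"); st=state(); p=st["position"]; print(p,rot(st["orientation"]).round(3)[:,0],st["ft_force"])
g=p+[0,0,.005]; Rm=R.from_euler('zyx',np.radians([-6.95,30,0]))
nose=p+Rm.apply([0,0,0])+np.array([.9927*.022,-.121*.022,-.085])
im=s["color"].copy()
a=proj(s,p)[0]; x0,y0=int(a[0]-85),int(a[1]-60)
c=cv2.resize(im[y0:y0+150,x0:x0+200],None,fx=4,fy=4,interpolation=cv2.INTER_CUBIC)
lab={"nose":[0,0,0],"noseL":[0,.02,0],"noseR":[0,-.02,0],"topL":[0,.02,.03],"lip":[.012,0,-.011],"lipL":[.016,.012,-.011],"rearTopL":[-.13,.02,.03],"rearTopR":[-.13,-.02,.03]}
for n,l in lab.items():
    u=(proj(s,nose+Rm.apply(l))[0]-[x0,y0])*4; print(n,u.round(0)); cv2.circle(c,tuple(int(v) for v in u),3,(0,255,0),1)
cv2.imwrite("pics/s3.png",c[:,:,::-1]); print(x0,y0)
E
```

```text
[ 0.68695306 -0.19487301  0.22883785] [-0.993  0.121  0.001] [-0.39811124  0.52829518 -6.05602519]
nose [328. 391.]
noseL [346. 409.]
noseR [310. 374.]
topL [315. 380.]
lip [323. 417.]
lipL [329. 433.]
rearTopL [489. 207.]
rearTopR [450. 177.]
109 132
```

View pics/s3.png

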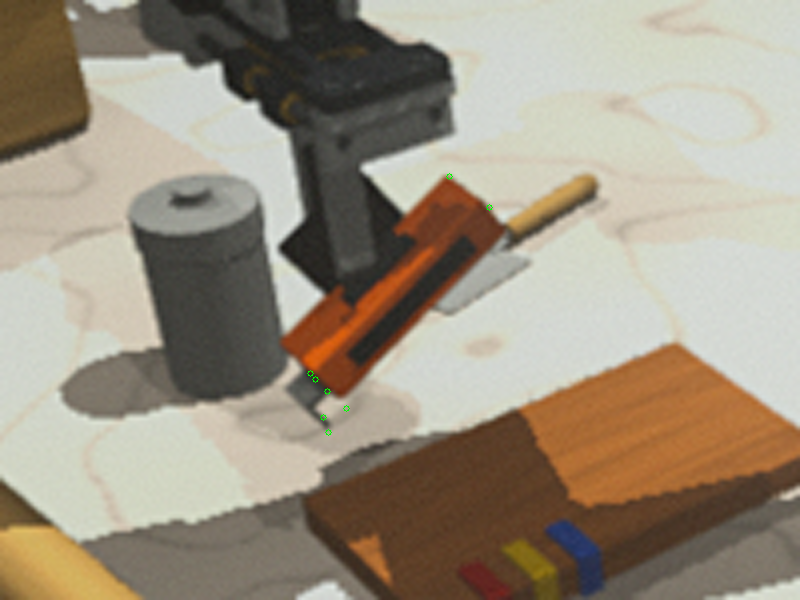

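The overlay agrees to about 2–3 mm (nose ~ crop (325,390), lip ~ (325,425)). I descend to just above the board, 2 mm further forward.

>>> jog_arm(deltas="-0.013 0 0.06 0;-0.013 0 0.14 0;-0.013 0 0.23 0;-0.013 0 0.33 0;-0.013 0 0.43 0;-0.013 0 0.52 0;-0.013 0 0.6 0;-0.013 0 0.66 0;-0.013 0 0.7 0;-0.013 0 0.7 0")

```text
clock: 12.95
position: [0.6889, -0.1955, 0.1235]
orientation: [-0.0, 0.061, 0.998, 0.0]
ft_force: [-0.6, -0.1, -5.9]
opening: 0.0157
finger_force: 40.0
```

```bash
python3 - <<'E'
from h import *
s=snapshot("scene"); st=state(); p=st["position"]; print(p,st["ft_force"])
a=proj(s,p)[0]; x0,y0=int(a[0]-70),int(a[1]-50)
c=cv2.resize(s["color"][y0:y0+120,x0:x0+160],None,fx=5,fy=5,interpolation=cv2.INTER_CUBIC)
nose=p+np.array([.9927*.022,-.121*.022,-.085]); Rm=R.from_euler('zyx',np.radians([-6.95,30,0]))
for l in ([0,.02,0],[0,-.02,0],[.012,.012,-.011]):
    u=(proj(s,nose+Rm.apply(l))[0]-[x0,y0])*5; cv2.circle(c,tuple(int(v) for v in u),3,(0,255,0),1); print(u)
cv2.imwrite("pics/s4.png",c[:,:,::-1])
E
```

```text
[ 0.68926096 -0.19561889  0.12400609] [-0.54921066 -0.1301317  -6.40815052]
[356.80973477 446.79195648]
[313.43956658 401.86182866]
[342.2716338  467.33896695]
```

View pics/s4.png

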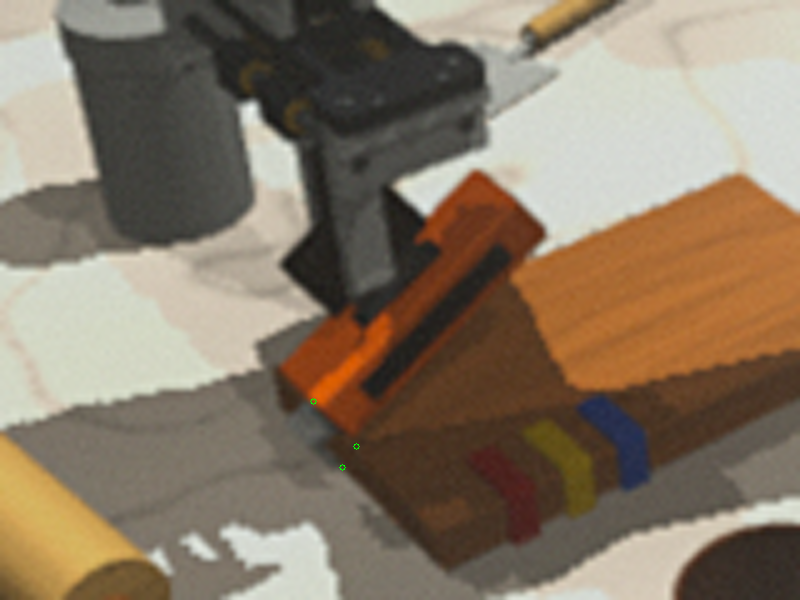

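The lip (crop ~(320,445)) hangs beyond the far edge, with the nose about 14 mm above the board. I loosen the grip so the rule can pivot towards level by its own weight, and measure the pitch numerically.

>>> jog_arm(deltas="0 0 0.02 0;0 0 0.04 0;0 0 0.04 0;0 0 0.04 0;0 0 0.04 0;0 0 0.04 0;0 0 0.04 0;0 0 0.04 0;0 0 0.04 0;0 0 0.04 0", grip_force=14)

```text
clock: 14.25
position: [0.6891, -0.1956, 0.1179]
orientation: [0.0, 0.061, 0.998, 0.0]
ft_force: [0.3, 0.1, -6.1]
opening: 0.016
finger_force: 14.0
```

```bash
cat > fit.py <<'E'
from h import *
from scipy.optimize import minimize
def fit(p0=25.,save=None):
    """case pose from orange mask in the scene view: pitch, nose in board frame (x from far edge, z above board top)"""
    s=snapshot("scene"); st=state(); p=st["position"]
    ux=np.array([.9927,-.121,0]);uy=np.array([.121,.9927,0]);E=np.array([.7095,-.1978,.025])
    yb=(p-E)@uy
    a=proj(s,p)[0]; x0,y0=int(a[0]-75),int(a[1]-50)
    c=cv2.resize(s["color"][y0:y0+140,x0:x0+180],None,fx=4,fy=4,interpolation=cv2.INTER_CUBIC)
    h=cv2.cvtColor(c,cv2.COLOR_RGB2HSV); m=cv2.inRange(h,(5,205,70),(16,255,255))
    n,l,stt,_=cv2.connectedComponentsWithStats(m); m=(l==1+np.argmax(stt[1:,4])).astype(np.uint8)
    m=cv2.morphologyEx(m,cv2.MORPH_CLOSE,np.ones((25,25)))
    box=np.array([[i,j,k] for i in(0,-.13) for j in(-.02,.02) for k in(0,.03)])
    def hull(q):
        P=E+uy*yb+ux*q[1]+np.array([0,0,q[2]])+R.from_euler('zyx',np.radians([-6.95,q[0],0])).apply(box)
        return cv2.convexHull(((proj(s,P)-[x0,y0])*4*16).astype(np.int32))
    def cost(q):
        k=np.zeros_like(m); cv2.fillConvexPoly(k,hull(q),1,shift=4); return 1-(k&m).sum()/(k|m).sum()
    best=None
    for q0 in(p0,p0-12):
        h0=np.array([q0,(p-E)@ux+.064*np.cos(np.radians(q0))-.065*np.sin(np.radians(q0)),p[2]+.005-E[2]-.064*np.sin(np.radians(q0))-.065*np.cos(np.radians(q0))])
        r=minimize(cost,h0,method="Nelder-Mead",options=dict(initial_simplex=[h0,h0+[5,0,0],h0+[0,.006,0],h0+[0,0,.006]],xatol=1e-4,fatol=1e-5,maxiter=400))
        if best is None or r.fun<best.fun: best=r
    print("pitch %.1f noseX %.1fmm noseZ %.1fmm 1-IoU %.3f"%(best.x[0],best.x[1]*1e3,best.x[2]*1e3,best.fun),"TCP board x,y,z mm",np.round([(p-E)@ux*1e3,yb*1e3,(p[2]-.025)*1e3],1),"F",st["ft_force"].round(1),st["clock"])
    if save:
        cv2.polylines(c,[(hull(best.x)//16)],True,(0,255,0),1); cv2.imwrite(save,c[:,:,::-1])
    return best.x
E
python3 -c "
from fit import *
fit(28,'pics/f1.png')"
```

```text
pitch -64.9 noseX 27.6mm noseZ 68.9mm 1-IoU 0.749 TCP board x,y,z mm [-20.5  -0.3  92.9] F [ 0.8 -0.3 -5.3] 14.3
```

View pics/f1.png

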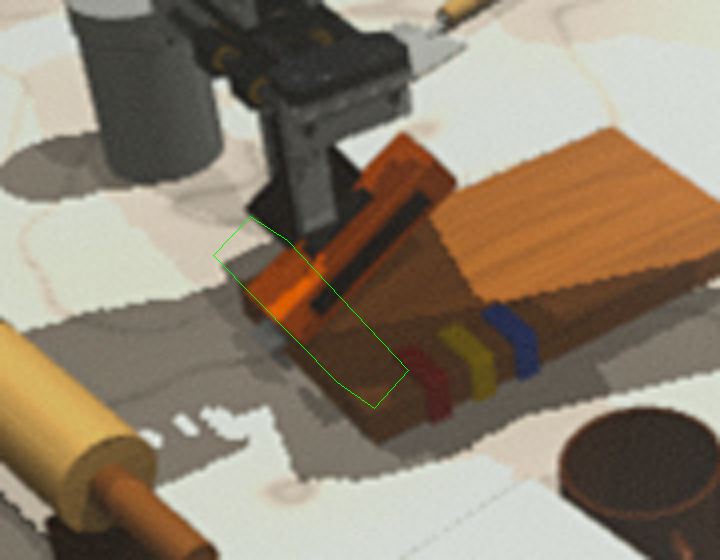

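>>> jog_arm(deltas="0 0 0.01 0;0 0 0.02 0;0 0 0.03 0;0 0 0.04 0;0 0 0.05 0;0 0 0.06 0;0 0 0.07 0;0 0 0.075 0;0 0 0.08 0;0 0 0.08 0")

```text
clock: 15.55
position: [0.6891, -0.1956, 0.1059]
orientation: [0.0, 0.061, 0.998, 0.0]
ft_force: [0.2, 0.0, -5.0]
opening: 0.0164
finger_force: 14.0
```

```bash
python3 - <<'E'
from h import *
s=snapshot("scene"); st=state(); p=st["position"]; a=proj(s,p)[0]; x0,y0=int(a[0]-75),int(a[1]-50)
h=cv2.cvtColor(s["color"],cv2.COLOR_RGB2HSV)
c=cv2.imread("pics/f1.png")[:,:,::-1]; hc=cv2.cvtColor(np.ascontiguousarray(c),cv2.COLOR_RGB2HSV)
for n,(u,v) in dict(case1=(290,290),case2=(400,150),case3=(430,195),case4=(265,285),case5=(310,325),bShade=(400,290),bLit=(560,220),bSide=(400,420),bSide2=(600,330)).items(): print(n,np.median(hc[v-4:v+5,u-4:u+5].reshape(-1,3),0))
E
```

```text
case1 [ 12. 244. 183.]
case2 [ 10. 206. 144.]
case3 [ 10. 174.  91.]
case4 [ 10. 217. 140.]
case5 [  9. 186.  98.]
bShade [ 12. 152.  90.]
bLit [ 14. 178. 184.]
bSide [ 13. 124.  70.]
bSide2 [ 13. 126.  77.]
```

```bash
sed -i 's/m=cv2.inRange(h,(5,205,70),(16,255,255))/m=cv2.inRange(h,(5,165,70),(12,255,255)); m[440:]=0; m=cv2.morphologyEx(m,cv2.MORPH_OPEN,np.ones((5,5)))/' fit.py; python3 -c "
from fit import *
fit(30,'pics/f2.png')"
```

```text
pitch 28.4 noseX 3.9mm noseZ 0.1mm 1-IoU 0.347 TCP board x,y,z mm [-20.5  -0.3  81. ] F [-0.7  0.1 -4.8] 15.65
```

>>> jog_arm(deltas="0 0 0.01 0;0 0 0.02 0;0.01 0 0.025 0;0.025 0 0.035 0;0.04 0 0.042 0;0.06 0 0.048 0;0.08 0 0.055 0;0.097 0 0.06 0;0.097 0 0.06 0;0.097 0 0.06 0")

```text
clock: 16.9
position: [0.6744, -0.1938, 0.0969]
orientation: [-0.0, 0.061, 0.998, 0.0]
ft_force: [-1.3, -0.4, -3.3]
opening: 0.0161
finger_force: 14.0
```

```bash
python3 -c "
from fit import *
fit(22,'pics/f3.png')"
```

```text
pitch 20.5 noseX 3.7mm noseZ -3.5mm 1-IoU 0.399 TCP board x,y,z mm [-35.2  -0.3  71.9] F [-0.4  1.  -2.6] 16.95
```

It pivots as planned (20°). I continue to flat.

>>> jog_arm(deltas="0.02 0 0.01 0;0.043 0 0.025 0;0.066 0 0.039 0;0.089 0 0.053 0;0.11 0 0.07 0;0.128 0 0.085 0;0.148 0 0.103 0;0.167 0 0.12 0;0.167 0 0.13 0;0.167 0 0.13 0")

```text
clock: 18.2
position: [0.649, -0.1907, 0.0771]
orientation: [-0.001, 0.061, 0.998, 0.0]
ft_force: [-0.9, -0.9, -2.1]
opening: 0.0159
finger_force: 14.0
```

```bash
python3 -c "
from fit import *
fit(8,'pics/f4.png')"
```

```text
pitch 0.6 noseX 3.4mm noseZ 1.2mm 1-IoU 0.429 TCP board x,y,z mm [-60.9  -0.3  52.1] F [-2.  -1.1 -0.9] 18.25
```

>>> jog_arm(deltas="0 0 0 0;0 0 0 0;0 0 0 0;0 0 -0.01 0;0 0 -0.02 0;0 0 -0.03 0;0 0 -0.04 0;0 0 -0.047 0;0 0 -0.047 0;0 0 -0.047 0", grip_force=40)

```text
clock: 19.5
position: [0.6499, -0.1908, 0.0844]
orientation: [0.0, 0.061, 0.998, 0.0]
ft_force: [-0.9, 0.7, -1.3]
opening: 0.0155
finger_force: 40.0
```

>>> jog_arm(deltas="0.01 0 0 0;0.025 0 0 0;0.045 0 0 0;0.065 0 0 0;0.085 0 0 0;0.105 0 0 0;0.12 0 0 0;0.13 0 0 0;0.13 0 0 0;0.13 0 0 0")

```text
clock: 20.75
position: [0.6302, -0.1884, 0.0844]
orientation: [-0.0, 0.061, 0.998, 0.0]
ft_force: [1.6, -0.8, -2.7]
opening: 0.0156
finger_force: 40.0
```

```bash
python3 -c "
from fit import *
fit(8,'pics/f5.png')
import time
f=[state()['ft_force'] for _ in range(3)];print(np.mean(f,0))"
```

```text
pitch -1.2 noseX -15.7mm noseZ 2.8mm 1-IoU 0.411 TCP board x,y,z mm [-79.8  -0.3  59.3] F [ 0.6  0.  -3.1] 20.8
[ 0.63628075  0.00592889 -3.10921585]
```

>>> jog_arm(deltas="0.012 0 0 0;0.035 0 0 0;0.06 0 0 0;0.09 0 0 0;0.12 0 0 0;0.15 0 0 0;0.175 0 0 0;0.19 0 0 0;0.196 0 0 0;0.196 0 0 0")

```text
clock: 22.05
position: [0.6012, -0.1849, 0.0845]
orientation: [-0.0, 0.061, 0.998, 0.0]
ft_force: [4.8, -0.7, -2.8]
opening: 0.0153
finger_force: 40.0
```

```bash
python3 - <<'E'
from fit import *
fit(8,'pics/f6.png')
s=snapshot("scene"); E=np.array([.7095,-.1978,.025]);ux=np.array([.9927,-.121,0]);uy=np.array([.121,.9927,0])
c=proj(s,E-.05*ux)[0]; x0,y0=(c-[45,40]).astype(int)
im=cv2.resize(s["color"][y0:y0+75,x0:x0+100],None,fx=8,fy=8,interpolation=cv2.INTER_CUBIC)
for x,col in((0,(255,255,255)),(-.042,(0,255,0)),(-.045,(0,255,255))):
    a,b=((proj(s,[E+x*ux-.04*uy,E+x*ux+.08*uy])-[x0,y0]+.5)*8).astype(int); cv2.line(im,tuple(map(int,a)),tuple(map(int,b)),col,1)
cv2.imwrite("pics/s7.png",im[:,:,::-1])
E
```

```text
pitch -1.0 noseX -44.7mm noseZ 2.6mm 1-IoU 0.436 TCP board x,y,z mm [-109.1   -0.3   59.4] F [ 4.9 -0.7 -2.9] 22.1
```

View pics/s7.png

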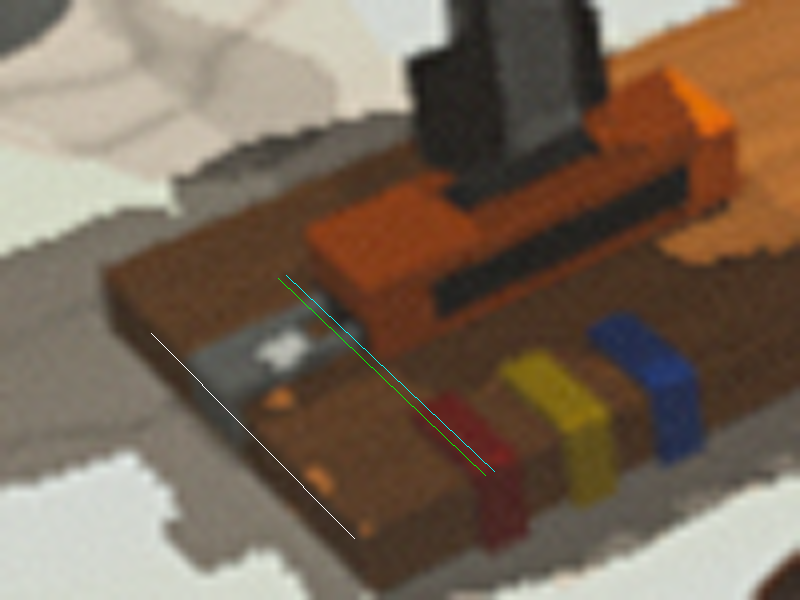

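The lip is hooked over the edge (crop ~(215,400)), the blade is out, the pull is 5 N, and the case front is roughly level with the red clip at (470,440). I draw 1.5 mm more for slot play and then lower the knob.

>>> jog_arm(deltas="0.005 0 0 0;0.01 0 0 0;0.01 0 0 0;0.01 0 0.01 0;0.01 0 0.02 0;0.01 0 0.03 0;0.01 0 0.04 0;0.01 0 0.05 0;0.01 0 0.05 0;0.01 0 0.05 0")

```text
clock: 23.4
position: [0.5996, -0.1847, 0.077]
orientation: [-0.0, 0.061, 0.998, 0.0]
ft_force: [3.7, -0.9, -2.0]
opening: 0.0156
finger_force: 40.0
```

>>> jog_arm(deltas="0 0 0.004 0;0 0 0.008 0;0 0 0.012 0;0 0 0.015 0;0 0 0.018 0;0 0 0.02 0;0 0 0.02 0;0 0 0.02 0;0 0 0.02 0;0 0 0.02 0")

```text
clock: 24.65
position: [0.5997, -0.1846, 0.0739]
orientation: [-0.0, 0.061, 0.998, 0.0]
ft_force: [2.4, -1.0, -1.5]
opening: 0.0157
finger_force: 40.0
```

```bash
python3 -c "
from fit import *
fit(8,'pics/f7.png')"
```

```text
pitch -1.0 noseX -45.9mm noseZ 2.5mm 1-IoU 0.403 TCP board x,y,z mm [-110.6   -0.2   48.9] F [ 3.  -1.1 -2. ] 24.7
```

>>> jog_arm(deltas="0 0 0.003 0;0 0 0.006 0;0 0 0.009 0;0 0 0.012 0;0 0 0.012 0;0 0 0.012 0;0 0 0.012 0;0 0 0.012 0;0 0 0.012 0;0 0 0.012 0")

```text
clock: 25.95
position: [0.5993, -0.1846, 0.0729]
orientation: [-0.0, 0.061, 0.998, -0.0]
ft_force: [-0.6, -0.3, 5.7]
opening: 0.016
finger_force: 40.0
```

The knob slid 11.4 mm down from its free height and now bears solid at 5.7 N, and the horizontal pull has gone. It is fully down and locked. I relax, open and withdraw.

>>> jog_arm(deltas="0 0 -0.003 0;0 0 -0.004 0;0 0 -0.004 0;0 0 -0.004 0;0 0 -0.004 0;0 0 -0.004 0;0 0 -0.004 0;0 0 -0.004 0;0 0 -0.004 0;0 0 -0.004 0", grip_force=4)

```text
clock: 27.2
position: [0.5994, -0.1845, 0.0724]
orientation: [-0.0, 0.061, 0.998, 0.0]
ft_force: [-1.1, -0.1, -3.5]
opening: 0.016
finger_force: 4.0
```

>>> jog_arm(deltas="0 0 0 0;0 0 0 0;0 0 0 0;0 0 0 0;0 0 0 0;0 0 0 0;0 0 0 0;0 0 0 0;0 0 0 0;0 0 0 0", hand=50)

```text
clock: 28.45
position: [0.5998, -0.1847, 0.0727]
orientation: [0.0, 0.061, 0.998, 0.0]
ft_force: [0.8, -0.3, -0.1]
opening: 0.05
finger_force: 0.0
```

>>> jog_arm(deltas="0 0 -0.03 0;0 0 -0.08 0;0 0 -0.15 0;0 0 -0.24 0;0 0 -0.34 0;0 0 -0.45 0;0 0 -0.56 0;0 0 -0.66 0;0 0 -0.7 0;0 0 -0.7 0")

```text
clock: 29.7
position: [0.5999, -0.1847, 0.1781]
orientation: [0.0, 0.061, 0.998, -0.0]
ft_force: [-0.7, 0.7, 1.3]
opening: 0.0499
finger_force: 0.0
```

```bash
python3 - <<'E'
from h import *
s=snapshot("scene");t=snapshot("top"); E=np.array([.7095,-.1978,.025]);ux=np.array([.9927,-.121,0])
x0,y0=(proj(s,E-.09*ux)[0]-[50,40]).astype(int); a=cv2.resize(s["color"][y0:y0+75,x0:x0+100],(480,360),interpolation=cv2.INTER_CUBIC)
b=cv2.resize(t["color"][150:280,330:410],(222,360),interpolation=cv2.INTER_CUBIC)
cv2.imwrite("pics/end.png",np.hstack([a,b])[:,:,::-1]); print(state()["clock"],state()["ft_force"])
E
```

```text
29.8 [ 0.11708091 -0.26242008 -0.36278272]
```

View pics/end.png

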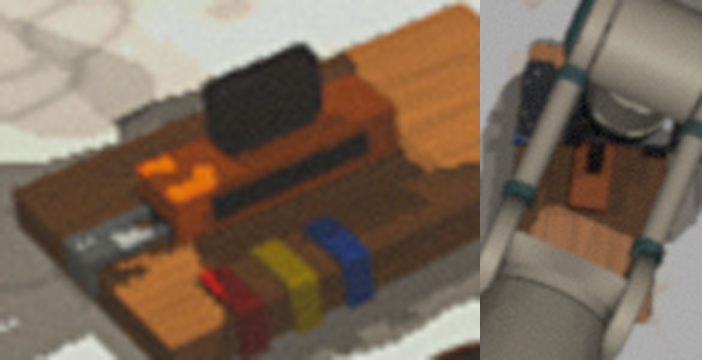

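The rule lies flat on the board, with its lip over the far edge (75,265) and its knob down. Its front corner (180,240) is in line with the red clip (235,285).

```bash
python3 -c "
from workcell import sign_off
print(sign_off())"
```

```text
the job is handed in; nothing more can be done
None
```

The job is handed in at about 30 s of the 48 s allowed: the rule lies flat on the board, hooked over the far edge, with its front level with the red clip and the knob fully down (30 mm slot); I judged the lock from knob height and contact force, and no verdict came back.

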